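Catch the castings in the pail and hang it up

TASK

Bring the pail under the end of the tilted chute and push its side against the black plate there to raise the gate, keeping it in place until all five metal castings have slid off the chute into the pail, with none dropped on the bench. Then hang the filled pail upright by its wooden grip bar across both prongs of the hook and let go, leaving the jar, glue bottle and wooden box where they are.

Things in the scene. Friction and masses are not known exactly. Their poses are not given: they have to be found in the camera images.
- pail: Open round metal pail, outer diameter 120 mm, 60 mm deep, 3 mm wall, 180 g, with a rigid arched handle: straps up from the rim at its +y and -y sides carry a level wooden grip bar over the mouth, along its y axis. 175 mm high in all. Origin: centre of the underside, z up; a half turn looks the same. Stands empty on the bench.
- pail_grip (a point): Centre of the pail's square wooden grip bar (12 x 12 mm in section, 118 mm long), 169 mm above the pail's underside; the bar's underside is at 163 mm.
- pail_mid (a point): Middle of the space inside the pail, 30 mm above its underside, on its axis.
- feeder: Fixed feeder: open metal trough (34 mm wide inside) on a plywood stand, tilted 32 degrees, running down towards its own -x (front). The lower end (lip) is shut by a steel gate that slides up between two thin posts (26 mm either side, tops at 174 mm). An upright black push plate stands below the lip. Origin: on the bench under the stand; lip at x=-100, z=98 mm; x points back, z up.
- lip (a point): Middle of the trough's lower edge, 98 mm above the bench, where the castings drop off. The underside of the trough there is at 93 mm; the gate's guide posts begin at 90 mm.
- plate_face (a point): Centre of the front face of the push plate, 64 mm wide and 64 mm high (its edges are 21 to 85 mm above the bench). At rest it stands 10 mm in front of the lip (at feeder x=-110 mm); it moves with the feeder's x axis.
- plate (a joint): Travel of the push plate, m: 0 at rest, 0.034 pushed fully back along the feeder's +x. Sprung, about 1.5 to 2.5 N; it returns when let go. The gate rises by as much as the plate is pushed: castings pass from about 0.022 on, and the gate shuts again as the plate returns.
- hook: Fixed stand: slim white post (26 mm wide, 246 mm high) on a dark foot plate 10 mm thick, with a two-pronged steel hook at the top. Level prongs, 8 mm thick, at y=+30 and -30 mm, stick out from a cross bar along its -x for 110 mm, tops 235 mm above the bench; their ends (x=-110 to -124 mm) turn up to 255 mm. Origin: on the bench at the post's axis; x points back, z up.
- hook_seat (a point): Midway between the prongs at the height of their tops, 88 mm in front of the post's axis: a good place for the middle of the grip bar's underside to rest.
- table: The bench: white top with a thin teal cutting mat, top at z=0. Origin at the centre of the top.
- jar: Bystander: small glass jar, 48 mm diameter, 55 mm high; origin at the centre of its underside.
- glue: Bystander: white glue bottle, 40 mm diameter, 110 mm high; origin at the centre of its underside.
- woodbox: Bystander: open wooden box, 70 x 70 x 50 mm; origin at the centre of its underside.
- casting1: Chunky metal casting, a 24 x 22 x 12 mm block with a round boss on top (18 mm high in all), 45 g, number 1 from the gate in the row of five lying in the trough. Origin: the middle of the piece.
- casting2: Chunky metal casting, a 24 x 22 x 12 mm block with a round boss on top (18 mm high in all), 45 g, number 2 from the gate in the row of five lying in the trough. Origin: the middle of the piece.
- casting3: Chunky metal casting, a 24 x 22 x 12 mm block with a round boss on top (18 mm high in all), 45 g, number 3 from the gate in the row of five lying in the trough. Origin: the middle of the piece.
- casting4: Chunky metal casting, a 24 x 22 x 12 mm block with a round boss on top (18 mm high in all), 45 g, number 4 from the gate in the row of five lying in the trough. Origin: the middle of the piece.
- casting5: Chunky metal casting, a 24 x 22 x 12 mm block with a round boss on top (18 mm high in all), 45 g, number 5 from the gate in the row of five lying in the trough. Origin: the middle of the piece.
Not all that is in view belongs to the job. What is shaped like the pail but pink is not meant.

How it is judged:
By the outcome, as a careful person would: the job done as asked, in the order asked, and still so for the second after the job is handed in, with the robot touching nothing.
It also fails if it takes over 56 s, if anything falls off the work surface, if the arm or the gripper's body presses on something with over 40 N, if the wrist force passes 120 N, or if a joint passes its speed limit or range.

ROBOT

A 6-joint arm with a two-finger parallel gripper is mounted at the origin on the work surface. World frame = base frame: x ahead of the robot, y to its left, z up, the work surface at z = 0. Lengths are in m, angles in rad, forces in N, time in s.
With the tool pointing down it reaches from about 0.375 to 0.9 m from the base axis. Payload 3.1 kg.
Tool frame: the origin (TCP) lies at the very end of the fingers, on their centre line; the grasp point (between the pads) lies 19 mm behind it; x points along the fingers, y is the direction in which the jaws open and shut, and the axes are right-handed (so a half turn about x gives the same grasp; the last joint's range is limited). The gripper opens to 85 mm and grips with 20 to 120 N. Pads are 22 mm wide; open, the fingers measure 114 mm over their backs; the gripper's body (76 mm by 85 mm) begins 54 mm behind the grasp point. The pads swing forward as they close: fully open they stand 13 mm farther back than shut.
Start: joints at [-1.3, 0.527, 1.433, -0, 1.181, -0.178], TCP at [0.272, -0.563, 0.2] pointing down, gripper open.
Joint ranges: [-3.08, 3.08], [-0.75, 2.2], [0.22, 2.44], [-1.43, 4.57], [0, 2.65], [-2.85, 2.85]. Speed limits (rad/s): [2.79, 2.79, 3.14, 3.14, 3.14, 3.14].

INTERFACE

Orientations are given as a unit quaternion [w, x, y, z].
In Python, from plant import sensors, grab_frame, ticket gives the robot as it stands. The module is installed in compiled form; this text tells all that it offers.
- The arm moves only by the shell command python3 -m jog 'ROWS' [FORCE]. ROWS is JSON, a list that holds one entry, the list of rows, each a list of 7 numbers: the turn, a rotation vector about the world's x, y, z in rad, then the shift along the world's x, y, z in m, then the closure, from -1 (fully open) to 1 (shut). A call has 1 to 12 rows; each row shifts and turns the commanded pose from where the row before left it; what a row does not reach is not made up. A row lasts 1/8 s, in which the tool goes at most 62.5 mm and 10.7 degrees, less where a joint would pass 70% of its speed; a pose out of reach is approached as far as the arm can. A call with a gripper value outside its range is refused whole. The fingers move at their own pace and stop on an object; FORCE is the grip in N (left out, the last holds). Time passes only in rows, so rows that do not move let the fingers close. It gives the time, the measured TCP pose, the force and the opening at its end, in the units of the state.
- sensors.sense(): the state, without advancing time (a new reading comes with each control period).
- grab_frame(name): name is "scene" or "top" or "wrist"; returns a dict with "color" (420x560x3 uint8, red, green, blue), "fx", "fy", "cx", "cy" (pixels), "R" (3x3) and "t" (3): a world point X has camera coordinates R X + t. Camera axes: x right, y down, z forward; pixel columns grow to the right and rows downward; lengths in m; the calibration is good to about 2 mm. The wrist camera is an equidistant fisheye: a pixel r from the principal point sees the ray r / f radians off the axis. A picture is of the moment at which its call begins. There is no depth.
- ticket.sign_off(): hands the job in, once; it reports no verdict.
The state is a dict: "time_s": time; "joint_pos": joint angles; "qvel": joint speeds; "joint_torque": joint torques, N m; "ee_pos": TCP position; "tcp_rot": TCP orientation; "contact_force": force on the tool from outside, world axes, zero at the start; "ft_torque": the same for the moment, N m; "grip_width": opening from 0.0 (shut) to 1.0 (fully open).
Only numpy, scipy, OpenCV 4.12 (cv2) and the standard library are available. Lean on these libraries where they do the work, as an engineer would, in place of code of your own. Each camera call takes 0.05 s, during which the arm holds its last target. There are 200 camera calls.

## Working session

There is one attempt and no reset: what is moved stays moved. The work goes in short steps, Python scripts to look and compute and a shell command to move; the robot and the scene stay as the last step left them, time stands still between calls to the robot, and variables do not carry over. Pictures are saved under pics/ and viewed, about 8 in all and at most 12, crops included, and the job is handed in when it is done.

```bash
mkdir -p pics
cat > h.py <<'E'
import numpy as np, cv2
from plant import sensors, grab_frame, ticket
def save(n,f): cv2.imwrite(f'pics/{n}.png',cv2.cvtColor(f['color'],cv2.COLOR_RGB2BGR))
def ray(f,u,v):
    d=np.array([(u-f['cx'])/f['fx'],(v-f['cy'])/f['fy'],1.]); R=np.array(f['R']); t=np.array(f['t'])
    return -R.T@t, R.T@d
def onz(f,u,v,z):
    o,d=ray(f,u,v); return o+d*(z-o[2])/d[2]
def proj(f,X):
    c=np.array(f['R'])@np.array(X)+np.array(f['t']); return [f['fx']*c[0]/c[2]+f['cx'],f['fy']*c[1]/c[2]+f['cy']]
E
python3 - <<'E'
from h import *
import pickle
fs={}
for n in ('scene','top'):
    fs[n]=grab_frame(n)
    f=fs[n]; print(n,f['fx'],f['cx'],f['cy'],-np.array(f['R']).T@np.array(f['t']))
pickle.dump(fs,open('f0.pkl','wb'))
im=np.vstack([fs['top']['color']]); save('top0',fs['top']); save('scene0',fs['scene'])
print(sensors.sense())
E
```

```text
scene 451.8603697631649 280.62644987226423 212.76256662846106 [ 1.73531437 -0.10984758  1.04351144]
top 487.3906853880224 282.2992787000744 209.65644414218315 [ 0.46191777 -0.01790306  1.43838543]
{'time_s': 0.1, 'joint_pos': array([-1.29950415e+00,  5.28371667e-01,  1.43376770e+00,  1.53404100e-05,
        1.18138376e+00, -1.78534903e-01]), 'qvel': array([ 3.74868020e-04, -2.03325850e-03, -3.67736938e-03,  8.10153570e-05,
       -3.43211912e-04, -7.43954559e-04]), 'joint_torque': array([ 2.54758643e-04, -4.43305349e+01, -1.78586340e+01, -2.61962687e-04,
        3.86447995e-03,  2.14705796e-05]), 'ee_pos': array([ 0.27157835, -0.56214176,  0.19863452]), 'tcp_rot': array([-0.15701632, -0.68927067, -0.15838036,  0.68932393]), 'contact_force': array([-0.44462132,  0.08753951,  0.39212954]), 'ft_torque': array([-0.03071678,  0.02469803, -0.02066965]), 'grip_width': 0.9966942191966861}
```

View pics/top0.png

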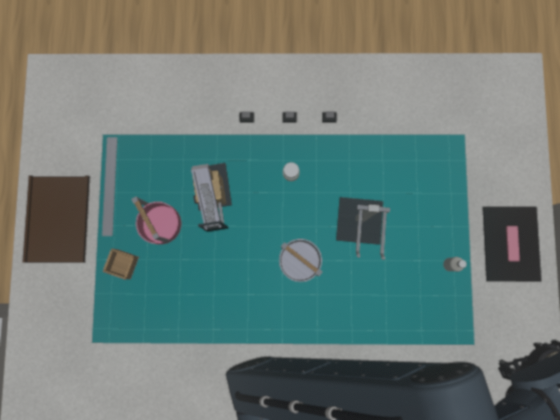

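View pics/scene0.png

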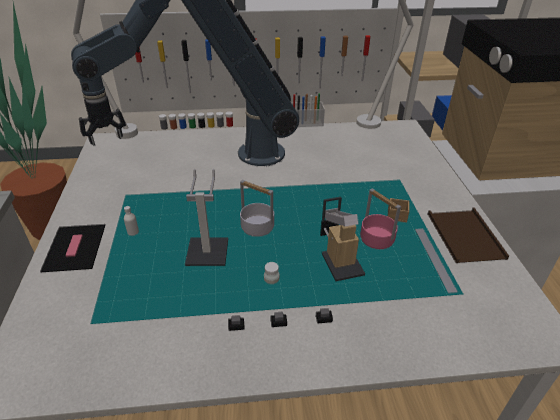

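Two pail-shaped things: one grey at top (300,260), one pink at top (158,222). The grey metal one with the wooden bar fits; I confirm it with a crop and measure it.

Run:
```python
from h import *
import pickle
fs=pickle.load(open('f0.pkl','rb')); f=fs['top']; c=f['color']
a=cv2.resize(c[150:290,180:400],None,fx=3.6,fy=3.6,interpolation=cv2.INTER_CUBIC)
cv2.imwrite('pics/crop1.png',a[:,:,::-1])
hsv=cv2.cvtColor(c,cv2.COLOR_RGB2HSV)
def comps(m,box,name):
    x0,y0,x1,y1=box; mm=np.zeros_like(m); mm[y0:y1,x0:x1]=m[y0:y1,x0:x1]
    cs,_=cv2.findContours(mm,cv2.RETR_EXTERNAL,cv2.CHAIN_APPROX_NONE)
    for k in cs:
        if cv2.contourArea(k)>25: print(name,cv2.contourArea(k),cv2.minAreaRect(k),cv2.minEnclosingCircle(k))
teal=cv2.inRange(hsv,(80,90,40),(100,255,255)); non=255-teal
comps(non,(265,225,335,295),'pail')
wood=cv2.inRange(hsv,(5,50,60),(25,255,255))
comps(wood,(265,225,335,295),'bar')
comps(non,(325,185,400,270),'hook')
dark=cv2.inRange(hsv,(0,0,0),(179,255,75))
comps(dark,(325,185,400,270),'foot'); comps(dark,(180,150,240,240),'feeddark')
light=cv2.inRange(hsv,(0,0,85),(179,70,255))
comps(light,(180,150,240,240),'trough'); comps(light,(325,185,400,270),'prongs')
```

```text
pail 1446.0 ((300.0, 260.0), (42.0, 42.0), 90.0) ((301.0, 259.0), 24.413209915161133)
bar 89.0 ((301.1986999511719, 258.7402038574219), (37.194637298583984, 3.270885467529297), 37.405357360839844) ((301.0, 259.0), 18.60117530822754)
hook 2013.5 ((361.92864990234375, 227.9711456298828), (50.248374938964844, 57.25141143798828), 6.072456359863281) ((361.5, 228.5), 37.316314697265625)
foot 466.5 ((371.1559143066406, 226.97352600097656), (18.867341995239258, 31.215476989746094), 4.398705005645752) ((371.26458740234375, 227.00094604492188), 17.35911750793457)
foot 787.0 ((358.75, 220.25001525878906), (41.555904388427734, 41.827510833740234), 5.19442892074585) ((358.955322265625, 220.4468536376953), 28.74473762512207)
feeddark 69.0 ((216.0679931640625, 226.12400817871094), (7.423746585845947, 21.197927474975586), 79.69515228271484) ((216.5, 228.5), 10.606701850891113)
feeddark 245.5 ((222.9801483154297, 183.98046875), (42.42798614501953, 15.462311744689941), 71.1139144897461) ((220.0, 185.0), 21.471010208129883)
trough 1103.5 ((207.1245574951172, 193.80886840820312), (59.705875396728516, 26.698225021362305), 83.2901611328125) ((208.0, 194.0), 31.764860153198242)
prongs 457.0 ((371.1733093261719, 230.33384704589844), (32.296817779541016, 53.42930603027344), 4.573921203613281) ((371.2969970703125, 231.09397888183594), 29.75409507751465)
```

View pics/crop1.png

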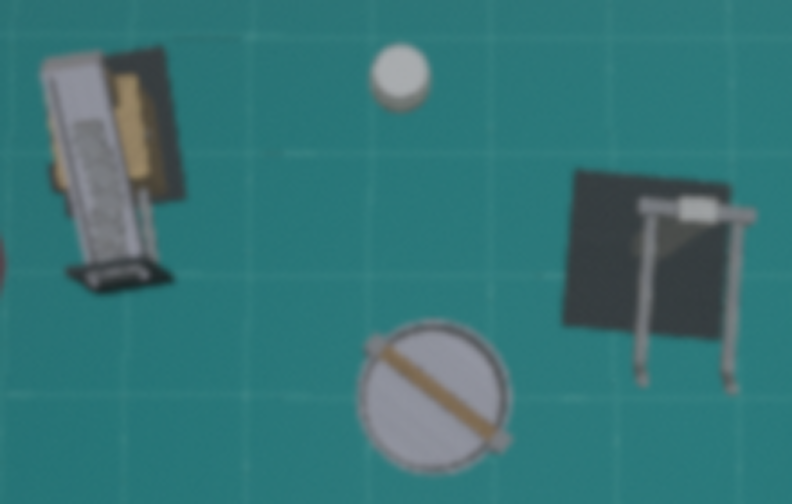

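Crop shows the grey metal pail with its wooden bar at crop (433,395), the feeder lip at about (121,272), and the hook prongs at (648,212)-(641,380) and (738,218)-(731,390). This is the pail meant; now positions.

Run:
```python
from h import *
import pickle
from scipy.spatial.transform import Rotation as Ro
fs=pickle.load(open('f0.pkl','rb')); f=fs['top']
C=lambda u,v,z: onz(f,u/3.6+180-.36,v/3.6+150-.36,z)[:2]
ang=lambda a,b: np.degrees(np.arctan2(*(b-a)[::-1]))
b0,b1=C(383,348,.175),C(492,435,.175); print('bar',b0,b1,(b0+b1)/2,ang(b1,b0))
print('pailrim',C(435,397,.06), 'rim direct', onz(f,300,260,.06))
print('foot feeder edge yaw',ang(C(186,197,.01),C(163,48,.01)), ang(C(163,48,.01),C(104,55,.01)))
print('trough edges',ang(C(83,264,.115),C(43,64,.21)),ang(C(128,259,.115),C(101,54,.21)))
p0,p1=C(68,270,.174),C(152,262,.174)
print('gateposts tops?',p0,p1,C(98,291,.085),C(174,280,.085),ang(C(174,280,.085),C(98,291,.085)), ang(C(174,280,.021),C(98,291,.021)))
a,b,c,d=[C(*x,.235) for x in((647,225),(642,368),(737,228),(730,376))]
print('prongs',a,b,c,d,ang(b,a),ang(d,c)); 
print('cross',ang(C(755,215,.24),C(640,205,.24)),'posttop',C(698,209,.246))
print('foot hook',ang(C(563,325,.01),C(575,170,.01)),ang(C(730,186,.01),C(575,170,.01)),ang(C(716,340,.01),C(563,325,.01)))
print('tips',C(642,382,.255),C(731,388,.255))
s=sensors.sense(); q=s['tcp_rot']; R=Ro.from_quat([q[1],q[2],q[3],q[0]]).as_matrix(); print(R.round(3))
a=cv2.resize(f['color'][150:240,180:250],None,fx=8,fy=6.6,interpolation=cv2.INTER_CUBIC)
g=fs['scene']['color']
b=cv2.resize(g[160:290,120:390],None,fx=2.9,fy=2.9,interpolation=cv2.INTER_CUBIC)
cv2.imwrite('pics/crop2.png',b[:,:,::-1])
```

```text
bar [ 0.53103073 -0.01377157] [ 0.46926548 -0.09178936] [ 0.5001481  -0.05278047] 51.63198673752366
pailrim [ 0.49922337 -0.05414818] rim direct [ 0.49898815 -0.05281689  0.06      ]
foot feeder edge yaw 9.688993645713644 97.00745064368061
trough edges 6.652550563302809 3.482617977711781
gateposts tops? [0.58677654 0.21483474] [0.5927882  0.15395159] [0.57929193 0.20749548] [0.58802849 0.14868878] 98.45027967333147 98.45027967333158
prongs [ 0.61314995 -0.19587583] [ 0.5147282  -0.19085949] [ 0.61123503 -0.25779691] [ 0.5095033  -0.25069887] -2.917719775717859 -3.9911780738439515
cross 85.1181685207946 posttop [ 0.62289867 -0.22927368]
foot hook -4.997244042944097 84.1586743710364 84.57726745170355
tips [ 0.50448492 -0.18783542] [ 0.50069962 -0.24731877]
[[-0.001  0.435 -0.901]
 [ 0.002 -0.901 -0.435]
 [-1.    -0.002 -0.   ]]
```

View pics/crop2.png

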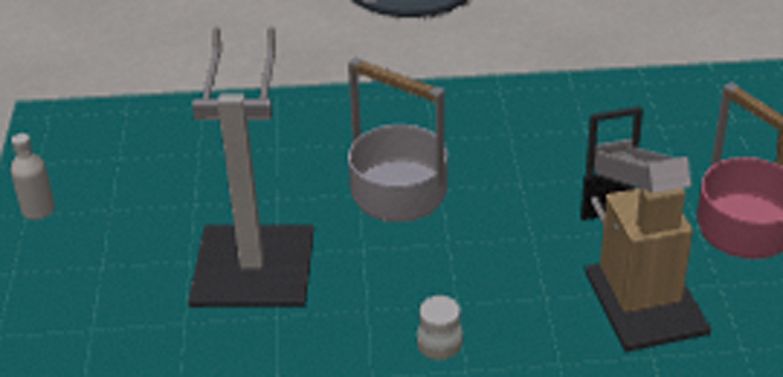

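The scene crop agrees: grey pail at (397,170), gate frame at (615,115), hook with prongs towards the robot. Going above the pail.

```bash
python3 -m jog '[[[0,0,0,0,0,0.05,-1],[0,0,0,0,0,0.05,-1],[0,0,0.045,0.0228,0.051,0,-1],[0,0,0.045,0.0228,0.051,0,-1],[0,0,0.045,0.0228,0.051,0,-1],[0,0,0.045,0.0228,0.051,0,-1],[0,0,0.045,0.0228,0.051,0,-1],[0,0,0.045,0.0228,0.051,0,-1],[0,0,0.045,0.0228,0.051,0,-1],[0,0,0.045,0.0228,0.051,0,-1],[0,0,0.045,0.0228,0.051,0,-1],[0,0,0.045,0.0228,0.051,0,-1]]]' 100
python3 -m jog '[[[0,0,0,0,0,0,-1],[0,0,0,0,0,0,-1]]]'
python3 - <<'E'
from h import *
f=grab_frame('wrist'); save('w1',f); import pickle; pickle.dump(f,open('w1.pkl','wb'))
s=sensors.sense(); print(s['ee_pos'],s['contact_force'])
E
```

```text
time_s: 1.6
ee_pos: [0.5, -0.051, 0.2993]
tcp_rot: [-0.308, -0.636, -0.308, 0.637]
contact_force: [0.9, -0.2, -0.2]
grip_width: 1.005
time_s: 1.85
ee_pos: [0.4993, -0.0528, 0.2991]
tcp_rot: [-0.308, -0.636, -0.308, 0.637]
contact_force: [0.1, -0.7, -0.0]
grip_width: 1.001
[ 0.49927836 -0.05344926  0.29919818] [-0.93498855 -0.93975838 -0.59244064]
```

View pics/w1.png

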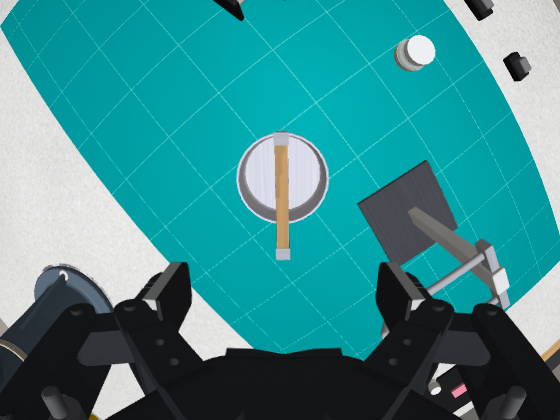

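The wrist view shows the bar from (281,135) to (283,258), vertical between the fingers. Checking the offset by the fisheye model.

```bash
cat >> h.py <<'E'
def wz(f,u,v,z):
    p=np.array([u-f['cx'],v-f['cy']]); r=np.hypot(*p); a=r/f['fx']
    d=np.array([*(p/r*np.sin(a)),np.cos(a)]); R=np.array(f['R']); o=-R.T@np.array(f['t']); d=R.T@d
    return o+d*(z-o[2])/d[2]
E
python3 - <<'E'
from h import *
import pickle
f=pickle.load(open('w1.pkl','rb'))
hsv=cv2.cvtColor(f['color'],cv2.COLOR_RGB2HSV)
m=cv2.inRange(hsv,(8,70,80),(25,255,255)); m[:120]=0;m[275:]=0;m[:,:240]=0;m[:,330:]=0
ys,xs=np.nonzero(m); lo=ys.min();hi=ys.max()
A=xs[ys<lo+6].mean();B=xs[ys>hi-6].mean(); print(lo,A,hi,B)
a=wz(f,A,lo,.175);b=wz(f,B,hi,.175); print(a,b,(a+b)/2,np.degrees(np.arctan2(*(a-b)[:2][::-1])),np.linalg.norm(a-b))
E
```

```text
146 281.0 247 282.5
[ 0.52760647 -0.01264174  0.175     ] [ 0.46770484 -0.09049886  0.175     ] [ 0.49765566 -0.0515703   0.175     ] 52.42607552269709 0.09823408957156599
```

```bash
python3 -m jog '[[[0,0,0,0,0.001,-0.05,-1],[0,0,0,0,0,-0.05,-1],[0,0,0,0,0,-0.035,-1],[0,0,0,0,0,-0.014,-1],[0,0,0,0,0,0,0],[0,0,0,0,0,0,1],[0,0,0,0,0,0,1],[0,0,0,0,0,0,1],[0,0,0,0,0,0,1],[0,0,0,0,0,0,1]]]' 100
python3 -m jog '[[[0,0,0,0,0,0,1],[0,0,0,0,0,0,1],[0,0,0,0,0,0.008,1],[0,0,0,0,0,0.012,1],[0,0,0,0,0,0,1],[0,0,0,0,0,0,1]]]'
```

```text
time_s: 3.15
ee_pos: [0.4998, -0.0517, 0.1507]
tcp_rot: [0.308, 0.637, 0.307, -0.637]
contact_force: [0.0, 0.2, -0.5]
grip_width: -0.002
time_s: 3.9
ee_pos: [0.4998, -0.0518, 0.1708]
tcp_rot: [0.308, 0.637, 0.307, -0.637]
contact_force: [-0.5, -0.5, -0.5]
grip_width: -0.003
```

The gripper shut fully, so nothing is held. Looking.

Run:
```python
from h import *
import pickle
f=grab_frame('wrist'); g=grab_frame('scene'); t=grab_frame('top')
pickle.dump((f,g,t),open('w2.pkl','wb'))
a=cv2.resize(f['color'],(420,315)); b=cv2.resize(g['color'][140:270,160:330],(412,315),interpolation=cv2.INTER_CUBIC)
c=np.hstack([a,b[:,:380]]); cv2.imwrite('pics/m2.png',c[:,:,::-1]); print(sensors.sense()['grip_width'])
```

```text
0.005349891165730231
```

View pics/m2.png

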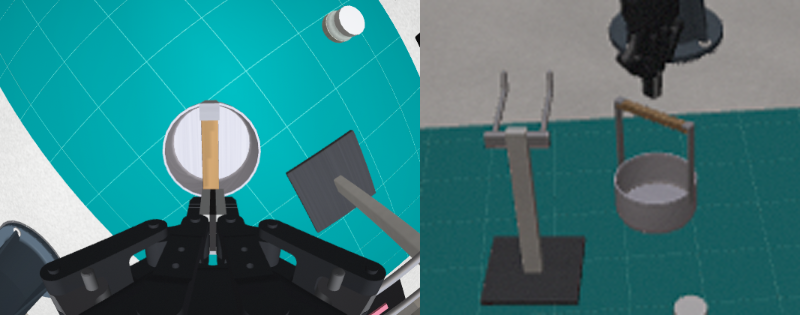

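Run:
```python
from h import *
import pickle
f,g,t=pickle.load(open('w2.pkl','rb')); s=sensors.sense()
cr=lambda p:(round((p[0]-160)*412/170+420),round((p[1]-140)*315/130))
print('tcp',cr(proj(g,s['ee_pos'])),'tcp at top px',proj(t,s['ee_pos']))
for X in ([.4985,-.052,.175],[.4985,-.052,.0],[.53,-.0125,.175],[.4685,-.091,.175]): print(X,cr(proj(g,X)))
# independent: bar ends in scene crop & top f0
fs=pickle.load(open('f0.pkl','rb'))
def tri(p,q):
    o1,d1=ray(fs['top'],*p);o2,d2=ray(g,*q)
    A=np.stack([d1,-d2],1);k=np.linalg.lstsq(A,o2-o1,rcond=None)[0];return o1+k[0]*d1,o2+k[1]*d2
un=lambda u,v:((u-420)*170/412+160,v*130/315+140)
for p,q in (((383/3.6+179.6,348/3.6+149.6),(690,127)),((492/3.6+179.6,435/3.6+149.6),(619,100))): print(tri(p,un(*q)))
w=f; print(w['fx'],w['cx'],w['cy'],-np.array(w['R']).T@w['t'],np.array(w['R']).round(3))
print(wz(w,283,253,.171))
b=cv2.resize(g['color'][150:215,230:310],None,fx=9,fy=9,interpolation=cv2.INTER_CUBIC); cv2.imwrite('pics/z.png',b[:,:,::-1])
print('in z crop tcp',[(a-b)*9 for a,b in zip(proj(g,s['ee_pos']),(230,150))])
```

```text
tcp (653, 114) tcp at top px [np.float64(300.6576674966206), np.float64(258.64891854289306)]
[0.4985, -0.052, 0.175] (653, 111)
[0.4985, -0.052, 0.0] (656, 208)
[0.53, -0.0125, 0.175] (684, 122)
[0.4685, -0.091, 0.175] (624, 100)
(array([ 0.53151459, -0.01364441,  0.16804905]), array([ 0.53231271, -0.00394771,  0.16812528]))
(array([ 0.46936628, -0.09167901,  0.17513869]), array([ 0.46907985, -0.09745081,  0.17547408]))
325.19226210127806 283.38100587421906 214.31255146995008 [5.40304829e-01 5.13630194e-04 3.46071790e-01] [[ 0.784 -0.621  0.001]
 [-0.599 -0.756  0.264]
 [-0.163 -0.207 -0.965]]
[ 0.49614621 -0.0552084   0.171     ]
in z crop tcp [np.float64(236.37647509816225), np.float64(332.5908080141075)]
```

View pics/z.png

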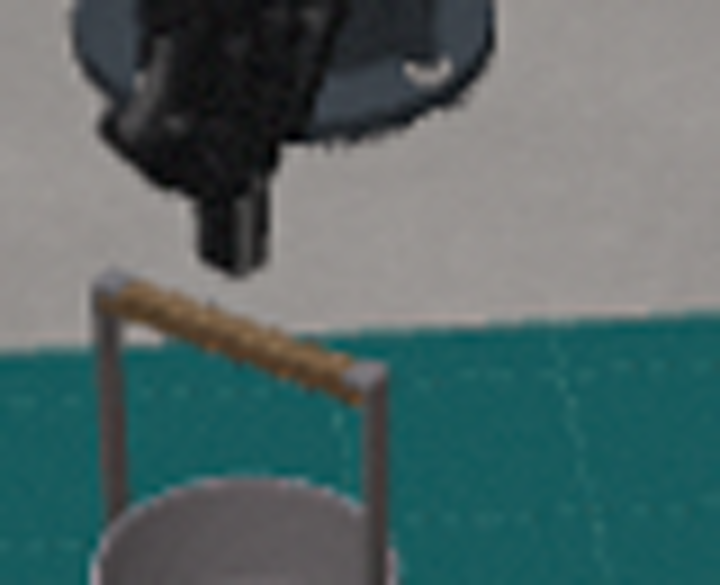

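Bar at crop (240,325) is where expected, but the fingertips at (236,272) show about 25 mm higher than the reported TCP (236,332). I triangulate the tip from scene and wrist views.

Run:
```python
from h import *
import pickle
f,g,t=pickle.load(open('w2.pkl','rb'))
o1,d1=ray(g,230+238/9,150+272/9)
a=wz(f,283,253,.17);o2=-np.array(f['R']).T@f['t'];d2=a-o2
k=np.linalg.lstsq(np.stack([d1,-d2],1),o2-o1,rcond=None)[0];print(o1+k[0]*d1,o2+k[1]*d2)
for z in(.17,.18,.19,.2): print(z,(o1+d1*(z-o1[2])/d1[2])[:2],wz(f,283,253,z)[:2])
# start frame: reported tcp projection vs dark tip
fs=pickle.load(open('f0.pkl','rb')); print(proj(fs['scene'],[.2716,-.5621,.1986]))
hsv=cv2.cvtColor(fs['scene']['color'],cv2.COLOR_RGB2HSV)
m=(hsv[...,2]<60)[90:170,60:150]; ys,xs=np.nonzero(m); print(ys.max()+90,xs[ys>ys.max()-3]+60)
for v in range(125,150,2): print(v,''.join('#' if hsv[v,u,2]<60 else '.' for u in range(75,130)))
```

```text
[ 0.50160027 -0.05053098  0.19883416] [ 0.50279312 -0.04682092  0.19735245]
0.17 [ 0.45948583 -0.04850613] [ 0.49589398 -0.05552669]
0.18 [ 0.47409157 -0.04920837] [ 0.49841629 -0.05234388]
0.19 [ 0.48869732 -0.04991061] [ 0.50093861 -0.04916106]
0.2 [ 0.50330306 -0.05061285] [ 0.50346092 -0.04597825]
[np.float64(110.05947872642591), np.float64(151.92434281893358)]
157 [60 61 62 63 64 65 66 67 68 69 70 71 72 73 74 75 76 77 78 60 61 62 63 64
 65 66 67 68 69 70 71 72 73 74 75 76 77 60 61 62 63 64 65 66 67 68 69 70
 71 72 73 74 75 76 77]
125 .....#####.....###################....#############....
127 .....#####....#############..............######........
129 ......####...########.....................#.##.........
131 ......#####.#######.......................##.##........
133 .......###########.........................#.##........
135 ........#########..........................##.##.......
137 ..............##.#..........................#..........
139 ..............###......................................
141 ...............##.#....................................
143 ................##.#...................................
145 .......................................................
147 #######................................................
149 ######.................................................
```

Real fingertips are about 27 mm higher than the reported TCP (xy agree within 3 mm). Opening, going that much lower and gripping again.

```bash
python3 -m jog '[[[0,0,0,0,0,0,-1],[0,0,0,0,0,0,-1],[0,0,0,0,0,0,-1],[0,0,0,0,0,0,-1],[0,0,0,0,0,-0.02,-1],[0,0,0,0,0,-0.02,-1],[0,0,0,0,0,-0.008,-1],[0,0,0,0,0,0,0],[0,0,0,0,0,0,1],[0,0,0,0,0,0,1],[0,0,0,0,0,0,1],[0,0,0,0,0,0,1]]]' 100
python3 -m jog '[[[0,0,0,0,0,0,1],[0,0,0,0,0,0,1]]]'
python3 -c "
from h import *
s=sensors.sense();print(s['contact_force'],s['grip_width'])"
```

```text
time_s: 5.55
ee_pos: [0.4999, -0.0515, 0.1231]
tcp_rot: [0.307, 0.637, 0.307, -0.637]
contact_force: [-1.3, 1.2, 4.1]
grip_width: 0.117
time_s: 5.8
ee_pos: [0.4999, -0.0515, 0.1231]
tcp_rot: [0.307, 0.637, 0.307, -0.637]
contact_force: [-1.9, 2.5, 5.5]
grip_width: 0.116
[-1.93880579  2.48550323  5.53489266] 0.11599395195386979
```

Held (width 0.116). Lifting and moving to stand in front of the plate, turning the bar along the feeder's y.

```bash
python3 -m jog '[[[0,0,0,0,0,0.01,1],[0,0,0,0,0,0.01,1],[0,0,0.082,-0.002,0.021,0,1],[0,0,0.082,-0.002,0.021,0,1],[0,0,0.082,-0.002,0.021,0,1],[0,0,0.082,-0.002,0.021,0,1],[0,0,0.082,-0.002,0.021,0,1],[0,0,0.082,-0.002,0.021,0,1],[0,0,0.082,-0.002,0.021,0,1],[0,0,0.082,-0.002,0.021,0,1],[0,0,0.082,-0.002,0.021,0,1],[0,0,0.082,-0.002,0.021,0,1]]]' 100
python3 -m jog '[[[0,0,0,0,0,0,1],[0,0,0,0,0,0,1],[0,0,0,0,0,0,1]]]'
python3 - <<'E'
from h import *
import pickle
f=grab_frame('wrist'); g=grab_frame('scene'); t=grab_frame('top')
pickle.dump((f,g,t),open('w3.pkl','wb'))
b=cv2.resize(g['color'][170:300,290:420],(380,380),interpolation=cv2.INTER_CUBIC)
a=cv2.resize(f['color'][:,:],(420,315)); a=cv2.copyMakeBorder(a,0,65,0,0,cv2.BORDER_CONSTANT)
cv2.imwrite('pics/m3.png',np.hstack([a,b])[:,:,::-1])
s=sensors.sense(); print(s['contact_force'],s['ft_torque'],s['joint_pos'])
E
```

```text
time_s: 7.3
ee_pos: [0.48, 0.1588, 0.143]
tcp_rot: [0.537, 0.461, 0.536, -0.461]
contact_force: [0.8, -0.1, -2.0]
grip_width: 0.113
time_s: 7.68
ee_pos: [0.4799, 0.1575, 0.1426]
tcp_rot: [0.536, 0.462, 0.535, -0.462]
contact_force: [0.1, 0.3, -2.0]
grip_width: 0.115
[-0.01135418 -0.20809219 -2.29417761] [ 0.01256928 -0.04471226 -0.01379667] [ 9.58914650e-02  4.50865193e-01  1.78877285e+00 -1.31150111e-04
  9.01989173e-01 -5.19002686e-02]
```

View pics/m3.png

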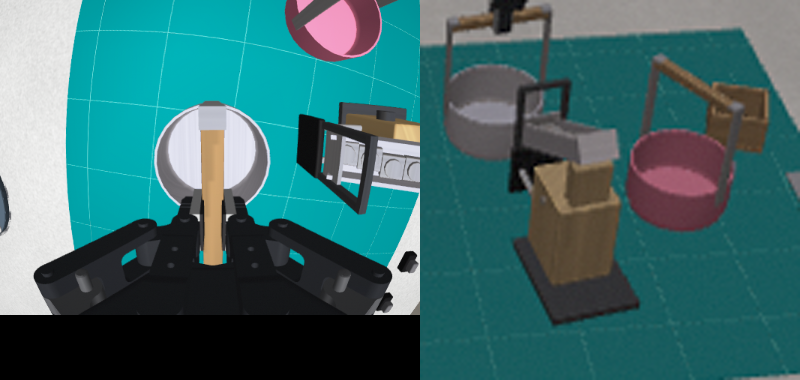

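The pail hangs level in front of the plate (wrist: plate left edge (297-302,113-170), gate frame out to (375,212)). Pink pail and box untouched. Measuring the plate corners.

Run:
```python
from h import *
import pickle
f,g,t=pickle.load(open('w3.pkl','rb')); c=f['color']
m=(c.max(2)<60).astype(np.uint8)*255; m[:130]=0;m[300:]=0;m[:,:390]=0;m[:,515:]=0
for k in cv2.findContours(m,cv2.RETR_EXTERNAL,cv2.CHAIN_APPROX_NONE)[0]:
    if cv2.contourArea(k)>80:
        print(cv2.contourArea(k))
        for p in cv2.approxPolyDP(k,3,True)[:,0]: print(p,[wz(f,*p,z)[:2].round(4).tolist() for z in(.021,.085,.174)])
```

```text
8011.0
[399 153] [[0.581, 0.219], [0.557, 0.22], [0.5235, 0.2213]]
[396 216] [[0.5917, 0.1578], [0.5653, 0.172], [0.5286, 0.1917]]
[477 284] [[0.7195, 0.0927], [0.6656, 0.1209], [0.5906, 0.1601]]
[493 182] [[0.6988, 0.212], [0.6493, 0.2145], [0.5805, 0.218]]
[501 181] [[0.7099, 0.2153], [0.6581, 0.2171], [0.5859, 0.2195]]
90.5
[502 147] [[0.7014, 0.2514], [0.6513, 0.2454], [0.5818, 0.237]]
[502 158] [[0.7043, 0.2399], [0.6537, 0.2364], [0.5832, 0.2315]]
[510 158] [[0.716, 0.2425], [0.6629, 0.2384], [0.5889, 0.2327]]
[514 148] [[0.7192, 0.2546], [0.6653, 0.2479], [0.5904, 0.2386]]
81.0
[455 136] [[0.6384, 0.2483], [0.6019, 0.243], [0.5512, 0.2355]]
[451 164] [[0.6399, 0.2197], [0.6031, 0.2205], [0.552, 0.2217]]
[455 162] [[0.6442, 0.2227], [0.6065, 0.2228], [0.5541, 0.2231]]
```

```bash
python3 -m jog '[[[0,0,0.005,-0.002,0.011,-0.005,1],[0,0,0,0.013,0.002,-0.005,1],[0,0,0,0.013,0.002,0,1],[0,0,0,0.01,0.0016,0,1],[0,0,0,0,0,0,1]]]'
python3 -m jog '[[[0,0,0,0.005,0.0008,0,1],[0,0,0,0,0,0,1]]]'
python3 -m jog '[[[0,0,0,0.005,0.0008,0,1],[0,0,0,0,0,0,1]]]'
python3 -m jog '[[[0,0,0,0.005,0.0008,0,1],[0,0,0,0,0,0,1]]]'
python3 - <<'E'
from h import *
import pickle
f=grab_frame('wrist'); g=grab_frame('scene')
pickle.dump((f,g),open('w4.pkl','wb'))
b=cv2.resize(g['color'][170:260,300:390],(400,400),interpolation=cv2.INTER_CUBIC)
a=cv2.resize(f['color'][60:340,140:420+140],(400,400))[:,:400] if 0 else cv2.resize(f['color'][60:340,200:480],(400,400))
cv2.imwrite('pics/m4.png',np.hstack([a,b])[:,:,::-1])
s=sensors.sense(); print(s['contact_force'],s['ft_torque'])
E
```

```text
time_s: 8.45
ee_pos: [0.5153, 0.1748, 0.1325]
tcp_rot: [0.537, 0.46, 0.537, -0.46]
contact_force: [1.0, -0.4, -2.2]
grip_width: 0.113
time_s: 8.7
ee_pos: [0.519, 0.1756, 0.1326]
tcp_rot: [0.537, 0.46, 0.537, -0.46]
contact_force: [0.3, -0.4, -1.4]
grip_width: 0.111
time_s: 8.95
ee_pos: [0.5243, 0.1764, 0.1327]
tcp_rot: [0.537, 0.46, 0.537, -0.46]
contact_force: [0.7, 0.3, -1.7]
grip_width: 0.116
time_s: 9.2
ee_pos: [0.5286, 0.1772, 0.1324]
tcp_rot: [0.537, 0.46, 0.537, -0.46]
contact_force: [-1.1, 0.0, -1.9]
grip_width: 0.113
[-0.05676547 -0.37654581 -2.24470162] [-0.01015185  0.1436024   0.01406772]
```

View pics/m4.png

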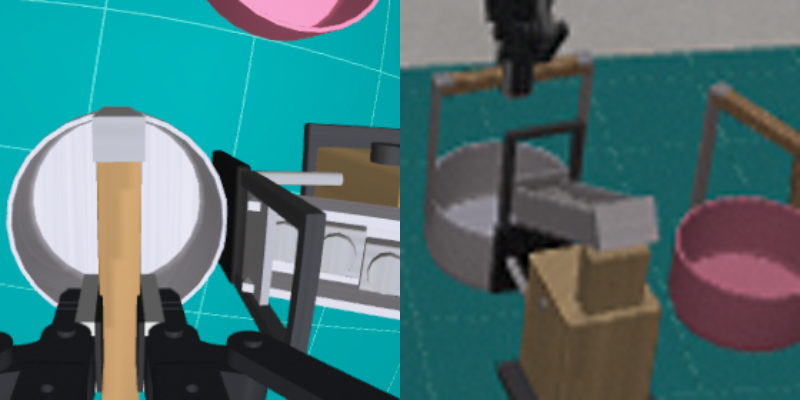

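Pail rim touches the plate (wrist crop (222,200)) and is centred on it. Pushing now.

```bash
python3 -m jog '[[[0,0,0,0.01,0.0016,0,1],[0,0,0,0.01,0.0016,0,1],[0,0,0,0.009,0.0014,0,1],[0,0,0,0,0,0,1],[0,0,0,0,0,0,1],[0,0,0,0,0,0,1],[0,0,0,0,0,0,1],[0,0,0,0,0,0,1],[0,0,0,0,0,0,1],[0,0,0,0,0,0,1],[0,0,0,0,0,0,1],[0,0,0,0,0,0,1]]]'
python3 - <<'E'
from h import *
import pickle
f=grab_frame('wrist'); g=grab_frame('scene')
pickle.dump((f,g),open('w5.pkl','wb'))
b=cv2.resize(g['color'][170:260,300:390],(400,400),interpolation=cv2.INTER_CUBIC)
a=cv2.resize(f['color'][60:340,200:480],(400,400))
cv2.imwrite('pics/m5.png',np.hstack([a,b])[:,:,::-1])
s=sensors.sense(); print(s['contact_force'],s['ft_torque'])
E
```

```text
time_s: 10.8
ee_pos: [0.5578, 0.1818, 0.1325]
tcp_rot: [0.537, 0.46, 0.537, -0.46]
contact_force: [-1.7, -1.2, -5.5]
grip_width: 0.112
[-1.90124057 -0.01833709 -5.15388019] [-0.09312387  0.48597574 -0.00366957]
```

View pics/m5.png

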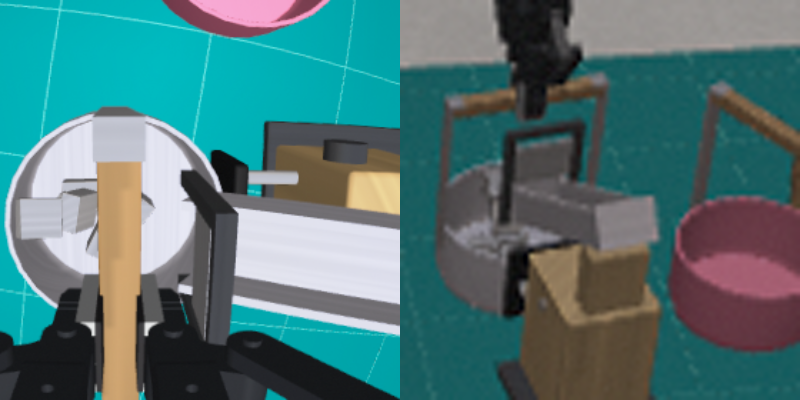

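Castings lie in the pail and the visible trough is empty (wrist crop: pieces at (40,218),(80,205),(120,225)). Holding another second, then backing off and averaging the weight.

```bash
python3 -m jog '[[[0,0,0,0,0,0,1],[0,0,0,0,0,0,1],[0,0,0,0,0,0,1],[0,0,0,0,0,0,1],[0,0,0,0,0,0,1],[0,0,0,0,0,0,1],[0,0,0,0,0,0,1],[0,0,0,0,0,0,1]]]'
python3 -m jog '[[[0,0,0,-0.015,-0.0023,0,1],[0,0,0,-0.02,-0.003,0,1],[0,0,0,-0.02,-0.003,0,1],[0,0,0,-0.025,-0.004,0,1],[0,0,0,-0.02,-0.003,0,1],[0,0,0,0,0,0,1],[0,0,0,0,0,0,1],[0,0,0,0,0,0,1]]]'
python3 - <<'E'
from h import *
import pickle
F=[]
for i in range(6): f=grab_frame('wrist'); F.append(sensors.sense()['contact_force'])
g=grab_frame('scene');t=grab_frame('top')
pickle.dump((f,g,t),open('w6.pkl','wb'))
print(np.mean(F,0),np.std(F,0),sensors.sense()['ee_pos'])
b=cv2.resize(t['color'][140:290,140:290],(400,400),interpolation=cv2.INTER_CUBIC)
a=cv2.resize(f['color'][60:340,200:480],(400,400))
cv2.imwrite('pics/m6.png',np.hstack([a,b])[:,:,::-1])
E
```

```text
time_s: 11.9
ee_pos: [0.5578, 0.1818, 0.1325]
tcp_rot: [0.537, 0.46, 0.537, -0.46]
contact_force: [-1.4, -0.6, -4.6]
grip_width: 0.11
time_s: 12.9
ee_pos: [0.4598, 0.1667, 0.1329]
tcp_rot: [0.538, 0.461, 0.536, -0.459]
contact_force: [-0.5, -0.3, -4.2]
grip_width: 0.11
[-0.07328023  0.31491603 -3.54549891] [0.46155534 0.54478267 0.42735801] [0.4578368  0.16649198 0.13242444]
```

View pics/m6.png

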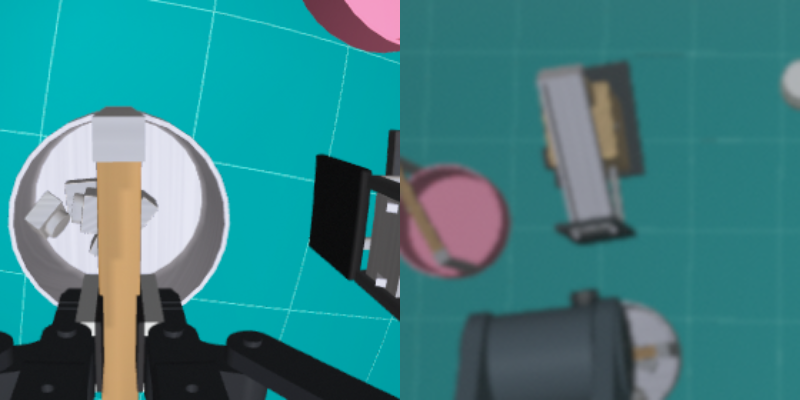

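The top view shows the trough empty (crop (575,145)) and a clean bench; the wrist view shows the castings in the pail, weight -3.5 N against about -2.1 N before. Raising and going in front of the hook.

```bash
python3 -m jog '[[[0,0,0,0,0,0.03,1],[0,0,0,0,0,0.04,1],[0,0,-0.024,0.001,-0.028,0.026,1],[0,0,-0.024,0.001,-0.038,0,1],[0,0,-0.024,0.001,-0.04,0,1],[0,0,-0.024,0.001,-0.04,0,1],[0,0,-0.024,0.001,-0.04,0,1],[0,0,-0.024,0.001,-0.04,0,1],[0,0,-0.024,0.001,-0.04,0,1],[0,0,-0.024,0.001,-0.04,0,1],[0,0,-0.024,0.001,-0.04,0,1],[0,0,-0.024,0.001,-0.036,0,1]]]' 100
python3 -m jog '[[[0,0,0,0,0,0,1],[0,0,0,0,0,0,1],[0,0,0,0,0,0,1]]]'
python3 - <<'E'
from h import *
import pickle
f=grab_frame('wrist'); g=grab_frame('scene');t=grab_frame('top')
pickle.dump((f,g,t),open('w7.pkl','wb'))
s=sensors.sense();print(s['ee_pos'],s['contact_force'])
b=cv2.resize(g['color'][120:270,160:310],(400,400),interpolation=cv2.INTER_CUBIC)
a=cv2.resize(f['color'][60:340,200:480],(400,400))
cv2.imwrite('pics/m7.png',np.hstack([a,b])[:,:,::-1])
from scipy.spatial.transform import Rotation as Ro
q=s['tcp_rot'];R=Ro.from_quat([q[1],q[2],q[3],q[0]]).as_matrix();print(R.round(3))
# triangulate prong cross bar ends & tips from scene crop2 + top crop1
fs=pickle.load(open('f0.pkl','rb'))
T=lambda u,v:(u/3.6+179.64,v/3.6+149.64); S=lambda u,v:(u/2.9+119.7,v/2.9+159.7)
for p,q in (((642,382),(272,30)),((731,388),(217,30)),((698,209),(232,98))):
    o1,d1=ray(fs['top'],*T(*p));o2,d2=ray(fs['scene'],*S(*q))
    k=np.linalg.lstsq(np.stack([d1,-d2],1),o2-o1,rcond=None)[0];print((o1+k[0]*d1).round(4),(o2+k[1]*d2).round(4))
E
```

```text
time_s: 14.8
ee_pos: [0.4675, -0.2169, 0.2284]
tcp_rot: [0.478, 0.521, 0.478, -0.521]
contact_force: [0.1, -0.5, -3.5]
grip_width: 0.11
time_s: 15.18
ee_pos: [0.4673, -0.2142, 0.2283]
tcp_rot: [0.478, 0.521, 0.479, -0.521]
contact_force: [-0.1, 0.6, -2.7]
grip_width: 0.113
[ 0.46772564 -0.21456217  0.22855186] [ 0.97182309  0.73954626 -3.69404983]
[[-0.     0.996 -0.085]
 [ 0.    -0.085 -0.996]
 [-1.    -0.    -0.   ]]
[ 0.5047 -0.1886  0.2495] [ 0.5047 -0.1869  0.2492]
[ 0.5008 -0.2482  0.2507] [ 0.5009 -0.2469  0.2505]
[ 0.623  -0.2294  0.2456] [ 0.623  -0.2272  0.2452]
```

View pics/m7.png

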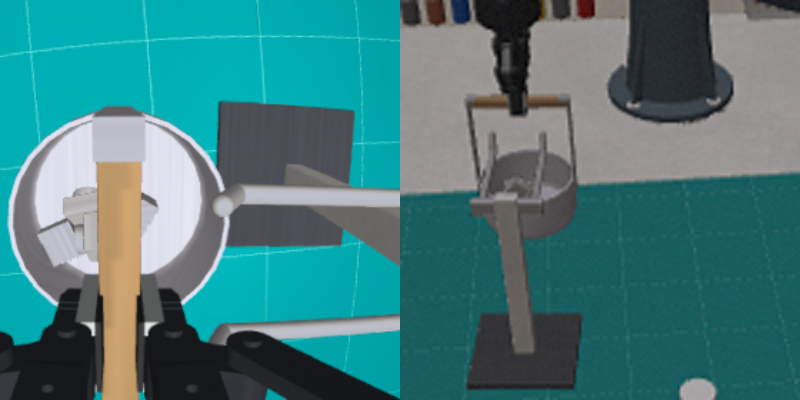

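Bar (right: 467-573 at row 101) is above and in front of the prongs (490-545), centred on them, pail level. Checking the bar's height numerically.

Run:
```python
from h import *
import pickle
f,g,t=pickle.load(open('w7.pkl','rb'))
for z in (.264,.274,.284): print(z,proj(g,[.468,-.2145,z]))
c=g['color'];hsv=cv2.cvtColor(c,cv2.COLOR_RGB2HSV);m=cv2.inRange(hsv,(8,80,60),(25,255,255));m[:150]=0;m[165:]=0;m[:,:180]=0;m[:,230:]=0
ys,xs=np.nonzero(m);print(xs.min(),xs.max(),np.median(ys),ys.min(),ys.max())
```

```text
0.264 [np.float64(204.6015513626348), np.float64(160.4485612166527)]
0.274 [np.float64(204.30032016939077), np.float64(157.7950455899576)]
0.284 [np.float64(203.9964998074196), np.float64(155.11872223341317)]
186 222 158.0 156 159
```

Height as planned (158 px seen against 157.8). Moving in over the prongs and lowering.

```bash
python3 -m jog '[[[0,0,0,0.016,-0.0015,0,1],[0,0,0,0.02,-0.0017,0,1],[0,0,0,0.02,-0.0018,0,1],[0,0,0,0.0105,-0.001,0,1],[0,0,0,0,0,-0.012,1],[0,0,0,0,0,-0.012,1],[0,0,0,0,0,-0.004,1],[0,0,0,0,0,0,1],[0,0,0,0,0,0,1]]]'
python3 -m jog '[[[0,0,0,0,0,-0.004,1],[0,0,0,0,0,0,1]]]'
python3 -m jog '[[[0,0,0,0,0,-0.001,1],[0,0,0,0,0,0,1]]]'
```

```text
time_s: 16.45
ee_pos: [0.5344, -0.2218, 0.2009]
tcp_rot: [0.478, 0.521, 0.478, -0.521]
contact_force: [0.2, -0.2, -3.9]
grip_width: 0.11
time_s: 16.7
ee_pos: [0.534, -0.2214, 0.1963]
tcp_rot: [-0.478, -0.521, -0.478, 0.521]
contact_force: [0.6, 0.4, -3.7]
grip_width: 0.113
time_s: 16.95
ee_pos: [0.5342, -0.2215, 0.1955]
tcp_rot: [-0.478, -0.521, -0.478, 0.521]
contact_force: [-0.1, 0.1, -3.3]
grip_width: 0.112
```

```bash
python3 -m jog '[[[0,0,0,0,0,-0.001,1],[0,0,0,0,0,0,1]]]'
python3 -m jog '[[[0,0,0,0,0,-0.001,1],[0,0,0,0,0,0,1]]]'
python3 -m jog '[[[0,0,0,0,0,-0.001,1],[0,0,0,0,0,0,1]]]'
```

```text
time_s: 17.2
ee_pos: [0.5345, -0.2216, 0.1948]
tcp_rot: [0.478, 0.521, 0.478, -0.521]
contact_force: [0.5, -0.2, -2.0]
grip_width: 0.118
time_s: 17.45
ee_pos: [0.5346, -0.2217, 0.1947]
tcp_rot: [0.479, 0.521, 0.478, -0.521]
contact_force: [-1.5, 1.4, 5.6]
grip_width: 0.114
time_s: 17.7
ee_pos: [0.5346, -0.2217, 0.1946]
tcp_rot: [0.479, 0.521, 0.477, -0.521]
contact_force: [-3.2, 1.4, 9.9]
grip_width: 0.11
```

Seated on both prongs (load taken over, +10 N). Easing off, opening and rising.

```bash
python3 -m jog '[[[0,0,0,0,0,0.002,1],[0,0,0,0,0,0,0.7],[0,0,0,0,0,0,0.5],[0,0,0,0,0,0,0.2],[0,0,0,0,0,0,-0.2],[0,0,0,0,0,0,-0.2],[0,0,0,0,0,0,-0.2]]]' 20
python3 -m jog '[[[0,0,0,0,0,0.01,-0.2],[0,0,0,0,0,0.02,-0.2],[0,0,0,0,0,0.03,-0.2],[0,0,0,0,0,0.04,-0.2],[0,0,0,-0.03,0,0.04,-0.2],[0,0,0,-0.05,0,0.02,-0.2],[0,0,0,-0.05,0,0,-0.2],[0,0,0,0,0,0,-0.2],[0,0,0,0,0,0,-0.2]]]'
python3 - <<'E'
from h import *
import pickle
f=grab_frame('wrist'); g=grab_frame('scene');t=grab_frame('top');g0=pickle.load(open('f0.pkl','rb'))['scene']
pickle.dump((f,g,t),open('w8.pkl','wb'))
c=g['color'];hsv=cv2.cvtColor(c,cv2.COLOR_RGB2HSV);m=cv2.inRange(hsv,(8,80,60),(25,255,255))
m[:150]=0;m[185:]=0;m[:,:165]=0;m[:,:][:,235:]=0
ys,xs=np.nonzero(m);print('wood bar px',len(xs),xs.min(),xs.max(),np.median(ys),[ys[xs==x].mean().round(1) for x in sorted(set(xs))][::6])
print('expected',proj(g,[.5345,-.2217,.241]),proj(g,[.539,-.171,.241]),proj(g,[.53,-.272,.241]))
d=np.abs(c.astype(int)-g0['color']).max(2)
for n,(x0,x1,y0,y1) in dict(glue=(120,142,204,238),jar=(262,282,262,284),box=(386,410,197,222),pink=(358,398,188,246),feeder=(318,365,195,280),bench_front=(300,350,230,260)).items():
    print(n,(d[y0:y1,x0:x1]>40).sum())
# change over time check
import numpy as np
g2=grab_frame('scene');print('motion',(np.abs(g2['color'].astype(int)-c).max(2)>40).sum()); s=sensors.sense();print(s['ee_pos'],s['contact_force'],s['time_s'])
E
```

```text
time_s: 18.58
ee_pos: [0.5343, -0.2215, 0.1945]
tcp_rot: [0.478, 0.521, 0.478, -0.521]
contact_force: [0.0, -0.4, 0.0]
grip_width: 0.602
time_s: 19.7
ee_pos: [0.4049, -0.2219, 0.3553]
tcp_rot: [0.479, 0.521, 0.477, -0.521]
contact_force: [1.2, 0.3, -0.4]
grip_width: 0.603
wood bar px 145 184 220 179.0 [np.float64(179.5), np.float64(178.5), np.float64(178.5), np.float64(178.5), np.float64(178.5), np.float64(178.0), np.float64(179.5)]
expected [np.float64(202.5036897501677), np.float64(177.98728265685008)] [np.float64(218.70224508529327), np.float64(177.92038075479513)] [np.float64(186.41114737993598), np.float64(178.047432668893)]
glue 0
jar 0
box 0
pink 0
feeder 0
bench_front 0
motion 4
[ 0.4052345  -0.22168763  0.35431065] [0.38637852 0.15811565 0.4353242 ] 19.9
```

```bash
python3 -m jog '[[[0,0,0,0,0,0,-0.2],[0,0,0,0,0,0,-0.2],[0,0,0,0,0,0,-0.2],[0,0,0,0,0,0,-0.2]]]'
python3 - <<'E'
from h import *
import pickle
g=grab_frame('scene');t=grab_frame('top');t0=pickle.load(open('f0.pkl','rb'))['top'];g8=pickle.load(open('w8.pkl','rb'))[1]
print('motion since release',(np.abs(g['color'].astype(int)-g8['color']).max(2)>40).sum())
d=(np.abs(t['color'].astype(int)-t0['color']).max(2)>35).astype(np.uint8)
n,l,s,c=cv2.connectedComponentsWithStats(d)
print([(x.tolist(),k.round().tolist()) for x,k in zip(s[1:],c[1:]) if x[4]>4])
# pail upright: metal rim/underside columns in scene
print('pail rim c/l/r expected',proj(g,[.5345,-.2217,.132]),proj(g,[.539,-.162,.132]),proj(g,[.53,-.281,.132]))
hsv=cv2.cvtColor(g['color'],cv2.COLOR_RGB2HSV)
nt=255-cv2.inRange(hsv,(80,90,30),(100,255,255))
for v in (200,206,212,218): u=np.nonzero(nt[v,160:250])[0]+160; print(v,u.min(),u.max())
print(sensors.sense()['time_s']); ticket.sign_off()
E
```

```text
time_s: 20.4
ee_pos: [0.4043, -0.2215, 0.3545]
tcp_rot: [0.478, 0.521, 0.478, -0.521]
contact_force: [0.4, -0.1, -0.3]
grip_width: 0.6
motion since release 0
[([202, 184, 10, 14, 51], [207.0, 190.0]), ([206, 201, 4, 3, 8], [208.0, 202.0]), ([212, 200, 2, 5, 6], [212.0, 202.0]), ([206, 208, 8, 7, 21], [209.0, 211.0]), ([207, 217, 7, 4, 20], [210.0, 218.0]), ([342, 223, 40, 45, 1350], [362.0, 246.0]), ([382, 237, 17, 18, 119], [390.0, 245.0]), ([279, 238, 43, 44, 1520], [300.0, 260.0]), ([331, 268, 139, 95, 5446], [407.0, 319.0]), ([422, 303, 26, 26, 145], [432.0, 315.0]), ([386, 339, 174, 81, 8736], [488.0, 390.0]), ([178, 356, 153, 64, 6389], [260.0, 388.0]), ([352, 359, 57, 36, 1264], [378.0, 373.0]), ([333, 361, 20, 11, 141], [342.0, 366.0]), ([291, 404, 3, 7, 12], [292.0, 407.0]), ([327, 407, 9, 13, 56], [330.0, 413.0]), ([332, 410, 47, 10, 341], [353.0, 415.0]), ([320, 412, 4, 4, 12], [322.0, 413.0])]
pail rim c/l/r expected [np.float64(205.80314158945768), np.float64(205.41243444337735)] [np.float64(224.0025042222535), np.float64(205.16896770042501)] [np.float64(187.6828178805406), np.float64(205.64929313692133)]
200 186 223
206 186 224
212 187 224
218 189 224
20.5
the job is handed in; nothing more can be done
```

The filled pail is hanging by its grip bar across both prongs, released, with the arm clear. I handed the job in at 20.5 s. No verdict is reported, so what follows rests on my own checks.

**What I did:**
- I gripped the grey pail by its bar, held its side against the plate until the castings slid off, backed away, then hung the pail and let go.
- The first grasp closed on air because the real fingertips sat about 27 mm higher than the reported TCP. I measured this from two camera views and allowed for it; the second grasp held.

**What the last checks showed:**
- **Hanging:** the bar is level at the expected pixels (about row 178.5), the pail's rim is where it should be, and nothing moved in the half second after release.
- **Castings:** the trough is empty and no castings show on the visible bench. I did not count five in the pail one by one, because the bar hid some.
- **Bystanders:** the jar, glue bottle, wooden box and pink pail are unchanged in the image.

**What disagreed:** the averaged load while carrying was about 3.5 N, against about 4.0 N expected for a pail with five castings. Single readings ranged from about 2.7 to 4.2 N, so the weight alone does not settle the count.

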